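# Stow the tamping stick and latch the keeper bar

## Task

Put the tamping stick away in the sloping tool rest: slide its steel rod down through the blue eyelet until the wooden handle is fully home against the eyelet and lying on the aluminium rib. Then swing the steel keeper bar by its red end across the handle, past the brass catch roller, until it has snapped fully shut against its stop. Leave the jar, the oil bottle and the petal box standing where they are.

Things in the scene. Friction and masses are not known exactly. Their poses are not given: they have to be found in the camera images.
- tamper: Tamping stick, 110 g, loose on the table: pale wooden handle 110 long, 26 wide, 28 mm high, with a steel rod 8 mm in diameter, 82 mm long (last 8 mm tapered), in the middle of one end. Origin: centre of the handle's underside; x along the handle towards the rod, z out of its top. Handle ends at x = -55 and +55 mm; rod axis at z = 14 mm.
- tamper_tip (a point): Free end of the stick's steel rod (x = 137, z = 14 mm in the stick's frame)
- rack: Sloping tool rest, fixed: mint green board 220 x 150 x 10 mm, tilted 35 degrees from level, low edge at -x of its frame (towards the robot, more or less), on a 190 x 150 mm base; board's high edge 145 mm up. Origin: at table height under the middle; x points to the high side, z up. The features on the board are told in the frame of eye.
- eye: Blue eyelet plate, 8 mm thick, 40 wide, square to the board, with a 15 mm through hole. Origin: hole centre. x: along the hole, uphill, parallel to the board (35 degrees above level); y: left; z: square out of the board. In this frame the board's face is at z = -44, x -101 to 119, y -75 to 75 mm. The rod goes in from the uphill side, so the stick's x then points against the eye's x.
- home (a point): Where the stick's origin (underside centre of handle) is when it is fully home, handle end against the eyelet: x = 59, y = 0, z = -14 mm in the eye's frame. It lies on the top of an aluminium rib 16 mm wide, 30 mm high, running uphill from the eyelet (x = 4 to 116 mm, y = 0); fingers pass on either side of the rib.
- cheeks (a point): Midway between two white cheeks, 32 mm apart inside, 6 mm thick, that guide the sides of the handle at x = 12 to 34 mm in the eye's frame; their tops are at z = 0 there (this point)
- catch_post (a point): Middle of the top of the aluminium catch post, 36 (uphill) x 22 mm, at x = 22, y = -52, z = 14 mm in the eye's frame. A sprung brass roller (14 mm) pokes 5 mm out of it on its downhill part; on its uphill edge a 6 mm thick stop stands 18 mm higher. The shut bar lies between roller and stop.
- keeper (a joint): Keeper bar's hinge angle (rad) about z of eye: 0 = fully shut against its stop, lying across the handle along -y of the eye's frame; grows as the bar swings downhill (towards -x of the eye), up to 1.75. It stays where left. The catch roller resists with about 5 N at the bar's end at about 0.2 to 0.1 rad; beyond that it snaps the bar to 0.
- keeper_hinge (a point): Keeper bar's pivot, at the height of the bar's axis (x = 26, y = 48, z = 23 mm in the eye's frame). The bar is round steel, 12 mm in diameter, 134 mm long from here; it passes 3 mm above the seated handle.
- keeper_grip (a point): Middle of the red sleeve (18 mm in diameter, 30 mm long) on the free end of the keeper bar, on the bar's axis, 119 mm from the pivot
- jar: Bystander: teal bead jar with a metal lid, 68 mm in diameter, 101 mm high; origin: centre of its underside
- oil: Bystander: small amber oil bottle with a white cap, 32 mm in diameter, 75 mm high; origin: centre of its underside
- petal_box: Bystander: clear open box of yellow petals, 80 x 120 x 50 mm; origin: centre of its underside
Not all that is in view belongs to the job. Of the things like the tamper, leave any that is orange; of the rest the larger one is meant.

How it is judged:
On the way, in this order (a step that is already met when the one before it is completed fails the run):
1. The rod is through the eyelet and the handle is home against it, on the rib, with the keeper bar still open (x of tamper in the frame of eye below 0.068 m and y of tamper in the frame of eye between -0.01 and 0.01 m and z of tamper in the frame of eye between -0.022 and -0.006 m and x of tamper_tip in the frame of eye below -0.066 m and y of tamper_tip in the frame of eye between -0.016 and 0.016 m and z of tamper_tip in the frame of eye between -0.016 and 0.016 m and value of joint keeper above 0.3 rad), for 0.2 s.
2. The keeper bar is swung shut into its catch (value of joint keeper below 0.06 rad), for 0.2 s.
At the end, for the whole second after the job is handed in: The keeper bar is shut to within 0.06 rad of its stop; the stick lies at rest with its rod through the eyelet: origin at most 9 mm short of home along the slope, within 10 mm sideways and 8 mm in height of the home position, rod tip within 16 mm of the hole's axis sideways and in height (x of tamper in the frame of eye below 0.068 m and y of tamper in the frame of eye between -0.01 and 0.01 m and z of tamper in the frame of eye between -0.022 and -0.006 m and x of tamper_tip in the frame of eye below -0.066 m and y of tamper_tip in the frame of eye between -0.016 and 0.016 m and z of tamper_tip in the frame of eye between -0.016 and 0.016 m and value of joint keeper below 0.06 rad and linear speed of tamper below 0.02 m/s and velocity of joint keeper between -0.05 and 0.05 rad/s); the robot touches nothing.
It fails at once if the jar is shifted by more than 25 mm or tipped over (distance of jar from where it was at the start of the episode above 0.025 m or angle between jar's own z axis and vertical above 0.4 rad).
It fails at once if the oil bottle is shifted by more than 25 mm or tipped over (distance of oil from where it was at the start of the episode above 0.025 m or angle between oil's own z axis and vertical above 0.4 rad).
It fails at once if the petal box is shifted by more than 25 mm or tipped over (distance of petal_box from where it was at the start of the episode above 0.025 m or angle between petal_box's own z axis and vertical above 0.4 rad).
It also fails if it takes over 54 s, if anything falls off the work surface, if the arm or the gripper's body presses on something with over 40 N, if the wrist force passes 120 N, or if a joint passes its speed limit or range.

## Robot

A 6-joint arm with a two-finger parallel gripper is mounted at the origin on the work surface. World frame = base frame: x ahead of the robot, y to its left, z up, the work surface at z = 0. Lengths are in m, angles in rad, forces in N, time in s.
With the tool pointing down it reaches from about 0.35 to 0.975 m from the base axis. Payload 4.9 kg.
Tool frame: the origin (TCP) lies midway between the tips of the shut fingers; the grasp point (between the pads) lies 19 mm behind it (ctrl.hold_point_z is the distance from the TCP to the grasp point, in m); z points along the fingers, y is the line along which they close (so a half turn about z gives the same grasp; the last joint's range is limited). The gripper opens to 85 mm and grips with 20 to 120 N. Pads are 22 mm wide; open, the fingers measure 114 mm over their backs; the gripper's body (76 mm by 85 mm) begins 54 mm behind the grasp point. The pads swing forward as they close: fully open they stand 13 mm farther back than shut.
Start: joints at [-1.316, 0.053, 1.613, -0, 1.476, -0.119], TCP at [0.228, -0.582, 0.231] pointing down, gripper open.
Joint ranges: [-3.01, 3.01], [-1.01, 2.22], [0.06, 2.58], [-1.02, 4.17], [0.09, 2.62], [-3.14, 3.14]. Speed limits (rad/s): [2.57, 2.57, 3.14, 3.14, 3.14, 3.14].

## Interface

Orientations are given as a rotation vector (axis times angle).
In Python, from station import status, viewer, finish_job, ctrl gives the robot as it stands.
- The arm moves only by the shell command python3 -m jog 'ROWS' [FORCE]. ROWS is JSON, a list of rows, each a list of 7 numbers: the turn, a rotation vector about the tool's x, y, z each as a share of 5 degrees, from -1 to 1, then the shift along the tool's x, y, z each as a share of 30 mm, from -1 to 1, then the opening, from -1 (shut) to 1 (fully open). A call has 1 to 5 rows; each row shifts and turns the commanded pose from where the row before left it, along the tool's axes as they then stand; what a row does not reach is not made up. A row lasts 1/8 s, in which the tool goes at most 62.5 mm and 10.7 degrees, less where a joint would pass 70% of its speed; a pose out of reach is approached as far as the arm can. A call with a number of a shift or a turn outside -1 to 1 is refused whole. A call with a gripper value outside its range is refused whole. The fingers move at their own pace and stop on an object; FORCE is the grip in N (left out, the last holds). Time passes only in rows, so rows that do not move let the fingers close. It gives the time, the measured TCP pose, the force, the opening and the grip force at its end, in the units of the state.
- status.get_obs(): the state, without advancing time (a new reading comes with each control period).
- viewer.get_image(name): name is "scene" or "top" or "wrist"; returns a dict with "img" (420x560x3 uint8, red, green, blue), "fovy" (degrees; the focal length in pixels is half the picture's height over the tangent of half this angle, whatever the lens; pixels are square), "cx", "cy" (the principal point, pixels), "rvec" (rotation vector, rad) and "tvec" (3), from world to camera coordinates, as OpenCV has them. Camera axes: x right, y down, z forward; pixel columns grow to the right and rows downward; lengths in m; the calibration is good to about 2 mm. The wrist camera is an equidistant fisheye: a pixel r from the principal point sees the ray r / f radians off the axis. A picture is of the moment at which its call begins. There is no depth.
- finish_job(): hands the job in; it is judged then, once.
The state is a dict: "t": time; "q": joint angles; "dq": joint speeds; "effort": joint torques, N m; "tool_pos": TCP position; "tool_rot": TCP orientation; "contact_force": force on the tool from outside, world axes, zero at the start; "wrist_torque": the same for the moment, N m; "opening": finger opening in m; "grip_force": force on a finger pad.
Only numpy, scipy, OpenCV 4.12 (cv2) and the standard library are available. Lean on these libraries where they do the work, as an engineer would, in place of code of your own. Each camera call takes 0.05 s, during which the arm holds its last target. There are 200 camera calls.

## Working session

There is one attempt and no reset: what is moved stays moved. The work goes in short steps, Python scripts to look and compute and a shell command to move; the robot and the scene stay as the last step left them, time stands still between calls to the robot, and variables do not carry over. Pictures are saved under pics/ and viewed, at most 11 in all, crops included, and the job is handed in when it is done.

```bash
ls; mkdir -p pics
python3 - <<'E'
from station import status, viewer, ctrl
import cv2, numpy as np, pickle
d={}
for n in ("scene","top","wrist"):
    r=viewer.get_image(n); d[n]=r
    cv2.imwrite(f"pics/{n}0.png",r["img"][:,:,::-1]); print(n,r["fovy"],r["cx"],r["cy"],r["rvec"],r["tvec"])
pickle.dump(d,open("d0.pkl","wb"))
print(status.get_obs(), ctrl.hold_point_z)
E
```

```text
pics
scene 55.677922278958455 278.0885940811006 215.27417641383855 [ 1.70213877  1.72562532 -0.79533657] [ 0.0997493  -0.26726884  1.66670077]
top 44.973347137787684 284.68411148638785 211.09909142180823 [ 2.15077397 -2.11335231  0.17527582] [-0.11162292  0.59996593  1.56440204]
wrist 65.70646984690485 281.7729165416392 208.64779823018475 [-2.37018101  1.61441116  0.26163456] [-0.62356643 -0.04135498  0.37995816]
{'t': 0.15, 'q': array([-1.31597954e+00,  5.32613472e-02,  1.61396772e+00, -2.57082552e-05,
        1.47598844e+00, -1.18968291e-01]), 'dq': array([-0.0006234 , -0.0015504 , -0.0020533 ,  0.00054413,  0.00127649,
       -0.00168833]), 'effort': array([ 1.27799262e-04, -3.94241846e+01, -3.70722091e+01, -1.10002227e-04,
        4.67606951e-03,  1.18019365e-06]), 'tool_pos': array([ 0.22810401, -0.5813729 ,  0.23031712]), 'tool_rot': array([-3.08529421e+00, -5.83431062e-01,  2.13226589e-04]), 'contact_force': array([ 0.00315977,  0.34859819, -0.03359667]), 'wrist_torque': array([-0.00460906, -0.00830386, -0.02937037]), 'grip_force': 0.0, 'opening': 0.08522584086389283} 0.0187
```

View pics/top0.png

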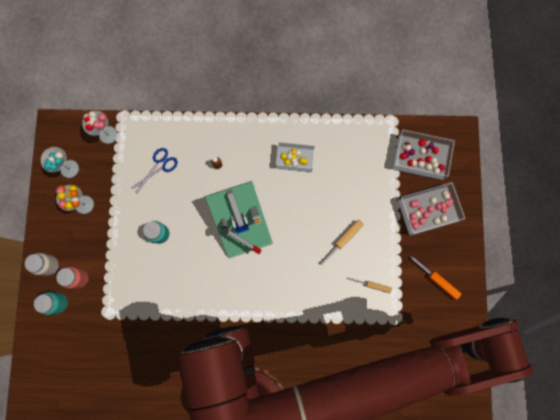

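View pics/scene0.png

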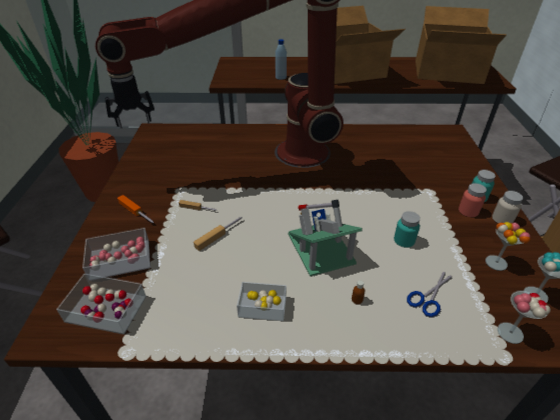

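The top view (up = +x, left = +y) shows the tamper handle near (349,235) with its rod tip at (321,263), pointing at the robot. A smaller twin lies at (377,286) and an orange one at (445,285). The rack is at (238,219) with its eyelet near (241,230) and the red sleeve at (257,250). The oil is at (216,162), the jar at (156,232) and the petal box at (295,157). The scene view agrees.

```bash
cat > h.py <<'E'
import cv2, numpy as np
from scipy.spatial.transform import Rotation as R
from station import status, viewer, ctrl
def grab(n,save=None):
    r=viewer.get_image(n); r["name"]=n
    if save: cv2.imwrite(f"pics/{save}.png",r["img"][:,:,::-1])
    return r
def ray(r,px):
    f=210/np.tan(np.radians(r["fovy"])/2); M=R.from_rotvec(r["rvec"]).as_matrix()
    u=(np.array(px,float)-[r["cx"],r["cy"]])
    if r["name"]=="wrist":
        t=np.linalg.norm(u)/f; d=np.r_[u/np.linalg.norm(u)*np.sin(t),np.cos(t)]
    else: d=np.r_[u/f,1]
    return -M.T@r["tvec"], M.T@d/np.linalg.norm(d)
def plane(r,px,z):
    o,d=ray(r,px); return o+d*(z-o[2])/d[2]
def planeg(r,px,p,n):
    o,d=ray(r,px); return o+d*((np.array(p)-o)@n)/(d@n)
def tri(*obs):
    A=np.zeros((3,3));b=np.zeros(3);L=[ray(*o) for o in obs]
    for o,d in L: P=np.eye(3)-np.outer(d,d);A+=P;b+=P@o
    x=np.linalg.solve(A,b); return x,[np.linalg.norm((np.eye(3)-np.outer(d,d))@(x-o)) for o,d in L]
def proj(r,p):
    f=210/np.tan(np.radians(r["fovy"])/2); c=R.from_rotvec(r["rvec"]).apply(p)+r["tvec"]
    s=np.linalg.norm(c[:2]); k=f*np.arctan2(s,c[2])/s if r["name"]=="wrist" else f/c[2]
    return c[:2]*k+[r["cx"],r["cy"]]
def blobs(r,lo,hi,win=None,amin=15):
    h=cv2.cvtColor(r["img"],cv2.COLOR_RGB2HSV); m=cv2.inRange(h,np.array(lo),np.array(hi))
    if win: w=np.zeros_like(m); x0,y0,x1,y1=win; w[y0:y1,x0:x1]=255; m&=w
    cs,_=cv2.findContours(m,cv2.RETR_EXTERNAL,cv2.CHAIN_APPROX_NONE)
    return sorted([(cv2.contourArea(c),cv2.minAreaRect(c),c) for c in cs if cv2.contourArea(c)>=amin],key=lambda a:-a[0])
def need(pos,Rt):
    "shift (tool axes, in units of 30 mm) and turn (units of 5 deg) from present pose to target"
    o=status.get_obs(); C=R.from_rotvec(o["tool_rot"]); 
    return np.round(C.inv().apply(np.array(pos)-o["tool_pos"])/.03,2), np.round((C.inv()*R.from_matrix(Rt)).as_rotvec(degrees=True)/5,2)
E
python3 - <<'E'
from h import *
import pickle
d=pickle.load(open("d0.pkl","rb"))
for n in d: d[n]["name"]=n
t,s=d["top"],d["scene"]
for nm,lo,hi,wt,ws,z in [("handle",(8,60,90),(28,255,255),(318,215,370,268),(185,215,250,255),.028),("blue",(100,120,40),(130,255,255),(215,190,270,250),(290,195,360,240),.08),("red",(0,120,60),(8,255,255),(215,220,280,270),(290,195,350,230),.08),("green",(60,60,40),(90,255,255),(200,175,280,260),None,.1)]:
    for r,w in((t,wt),(s,ws)):
        if w is None: continue
        for b in blobs(r,lo,hi,w)[:2]:
            print(nm,r["name"],b[0],np.round(b[1][0],1),np.round(b[1][1],1),round(b[1][2]),np.round(plane(r,b[1][0],z),3))
print("tip",plane(t,(321,263),.014), "jar",plane(t,(157,232),.1),"oil",plane(t,(216,163),.07),"petal",plane(t,(295,157),.03))
o=status.get_obs(); T=R.from_rotvec(o["tool_rot"]).as_matrix(); w=d["wrist"]; c,dd=ray(w,(w["cx"]+.01,w["cy"]))
print(T, "cam in tool",T.T@(c-o["tool_pos"]),T.T@dd)
g=lambda a,b:a
for a,b in [((257,250),(302,207))]: print(tri((t,a),(s,b)))
cv2.imwrite("pics/rk.png",np.vstack([cv2.resize(t["img"][175:265,195:285,::-1],None,fx=6,fy=6,interpolation=2)]))
cv2.imwrite("pics/rk2.png",cv2.resize(s["img"][190:280,280:370,::-1],None,fx=6,fy=6,interpolation=2))
E
```

```text
handle top 280.0 [348.6 234. ] [ 9.1 34.6] 43 [ 0.535 -0.307  0.028]
handle scene 163.0 [207.7 235.5] [ 9.6 34.5] 50 [ 0.542 -0.311  0.028]
blue top 61.0 [241.2 227.6] [ 7.6 12.6] 72 [0.542 0.033 0.08 ]
blue scene 51.0 [318.3 214.4] [ 9.4 12.3] 81 [0.498 0.033 0.08 ]
red top 31.0 [256.6 249.6] [8.3 4.7] 34 [ 0.475 -0.017  0.08 ]
red scene 19.0 [301.5 207. ] [4. 7.] 90 [ 0.462 -0.018  0.08 ]
green top 1214.0 [247.1 216.5] [64.8 30.1] 72 [0.575 0.014 0.1  ]
green top 937.5 [227.1 223.3] [65.3 23. ] 70 [0.552 0.075 0.1  ]
tip [ 0.44160292 -0.22004926  0.014     ] jar [0.5216901  0.28866823 0.1       ] oil [0.75057273 0.12105711 0.07      ] petal [ 0.78595031 -0.13163236  0.03      ]
[[ 9.30951069e-01  3.65143695e-01 -4.34341191e-04]
 [ 3.65143915e-01 -9.30949767e-01  1.56593902e-03]
 [ 1.67442930e-04 -1.61640965e-03 -9.99998680e-01]] cam in tool [ 0.08020974 -0.00055921 -0.14230511] [-3.13414969e-01  6.42669574e-05  9.49616266e-01]
(array([ 0.47289309, -0.0176662 ,  0.08874684]), [np.float64(0.0008729492583511804), np.float64(0.0008729492583511893)])
```

View pics/rk.png

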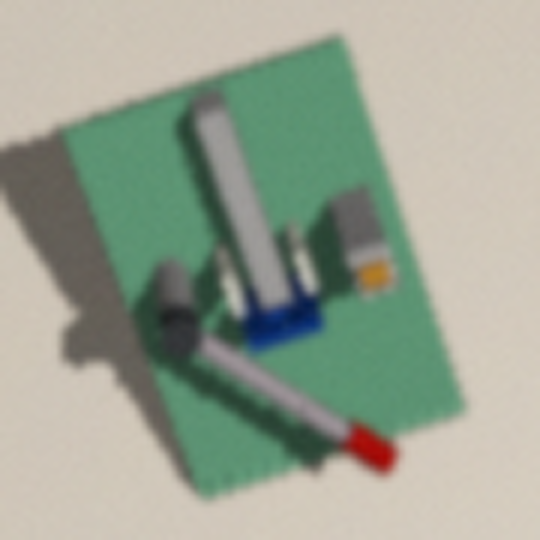

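The crop shows the board corners at roughly (68,130), (340,38), (463,408) and (205,497), with the bar open and the red sleeve at (375,448). Next I'll move over the tamper for a closer view.

```bash
python3 -m jog '[[0,0,0.9,0.95,-0.27,0,1],[0,0,0.9,0.93,-0.34,0,1],[0,0,0.9,0.9,-0.42,0,1],[0,0,0.9,0.86,-0.49,0,1],[0,0,0.9,0.82,-0.55,0,1]]' >/dev/null
python3 -m jog '[[0,0,0.9,0.78,-0.61,0,1],[0,0,0.9,0.72,-0.68,0,1],[0,0,0.9,0.68,-0.72,0,1],[0,0,0.9,0.61,-0.78,0,1],[0,0,0.9,0.55,-0.82,0,1]]' >/dev/null
python3 -m jog '[[0,0,0.9,0.48,-0.87,0,1],[0,0,0.9,0.42,-0.9,0,1],[0,0,0.9,0.34,-0.93,0,1],[0,0,0.9,0.27,-0.95,0,1],[0,0,0,0,0,0,1]]'
python3 - <<'E'
from h import *
import pickle
r=grab("wrist","w1"); pickle.dump(r,open("w1.pkl","wb"))
for b in blobs(r,(8,60,90),(28,255,255),None,200)[:3]: print(b[0],b[1],plane(r,b[1][0],.02))
E
```

```text
t: 2.02
tool_pos: [0.5602, -0.3289, 0.2307]
tool_rot: [-2.938, 1.111, 0.001]
contact_force: [-0.2, -0.6, 0.1]
opening: 0.085
grip_force: 0.0
1909.5 ((283.70599365234375, 203.9617156982422), (22.230791091918945, 94.16924285888672), 0.784824550151825) [ 0.53525609 -0.31005364  0.02      ]
945.5 ((529.8483276367188, 148.32070922851562), (54.228702545166016, 19.43264389038086), 4.763641834259033) [ 0.37547511 -0.61281357  0.02      ]
582.0 ((421.9152526855469, 251.29434204101562), (11.198667526245117, 59.558380126953125), 62.402706146240234) [ 0.36977774 -0.40190315  0.02      ]
```

View pics/w1.png

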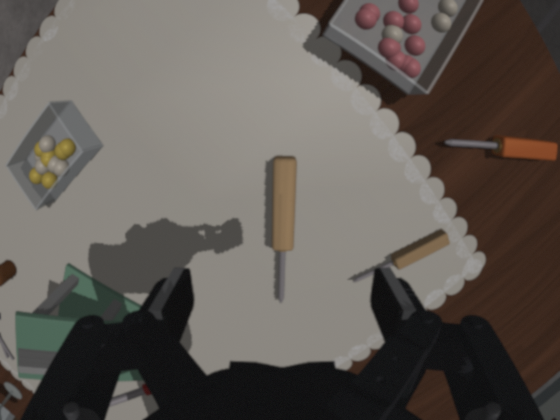

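The handle runs upright in the picture from (284,157) to (284,250), and the rod tip is at (281,300). It is already nearly lined up with tool x.

Run:
```python
from h import *
import pickle
r=pickle.load(open("w1.pkl","rb"))
c=blobs(r,(8,60,90),(28,255,255),None,200)[0][2][:,0,:]
top=c[c[:,1]<=165].mean(0); 
far=plane(r,(c[(c[:,1]>165)&(c[:,1]<175),0].mean(),c[:,1].min()),.024); near=plane(r,(c[(c[:,1]>235)&(c[:,1]<245),0].mean(),c[:,1].max()),.014)
tip=plane(r,(281,300),.014); print(far,near,tip,"len",np.linalg.norm((far-near)[:2]),np.linalg.norm((tip-near)[:2]))
u=(near-far)[:2]; u/=np.linalg.norm(u); u2=(tip-far)[:2]; u2/=np.linalg.norm(u2)
print(np.degrees(np.arctan2(*u[::-1])),np.degrees(np.arctan2(*u2[::-1])))
u=u+u2; u/=np.linalg.norm(u)
cen=((tip[:2]-.137*u)+(near[:2]-.055*u)+(far[:2]+.055*u))/3; g=cen-.033*u
print("cen",cen,"grasp",g)
X=-np.r_[u,0]; Z=np.array([0,0,-1.]); T=np.c_[X,np.cross(Z,X),Z]
print(need(np.r_[g,.004],T))
```

```text
[ 0.57578806 -0.34666783  0.024     ] [ 0.48916467 -0.26835334  0.014     ] [ 0.43629471 -0.21861761  0.014     ] len 0.11677658132485243 0.07258702438005746
137.88388805260232 137.44910950000514
cen [ 0.53417432 -0.30863357] grasp [ 0.55856916 -0.33085725]
(array([0.01, 0.04, 7.56]), array([0.01, 0.01, 0.18]))
```

```bash
python3 -m jog '[[0,0,0.18,0.01,0.04,1,1],[0,0,0,0,0,1,1],[0,0,0,0,0,1,1],[0,0,0,0,0,1,1],[0,0,0,0,0,1,1]]' >/dev/null
python3 -m jog '[[0,0,0,0,0,1,1],[0,0,0,0,0,1,1],[0,0,0,0,0,0.5,1],[0,0,0,0,0,0,-1],[0,0,0,0,0,0,-1]]' 60
python3 -m jog '[[0,0,0,0,0,0,-1],[0,0,0,0,0,0,-1],[0,0,0,0,0,0,-1],[0,0,0,0,0,0,-1]]'
```

```text
t: 3.32
tool_pos: [0.5595, -0.3323, 0.0078]
tool_rot: [2.927, -1.138, 0.004]
contact_force: [-0.4, -0.7, -0.2]
opening: 0.0516
grip_force: 0.0
t: 3.82
tool_pos: [0.5599, -0.3322, 0.0081]
tool_rot: [2.927, -1.138, 0.004]
contact_force: [0.4, -1.2, 6.5]
opening: 0.0248
grip_force: 60.0
```

```bash
python3 -m jog '[[0,0,0,0,0,-1,-1],[0,0,0,0,0,-1,-1],[0,0,0,0,0,-1,-1],[0,0,0,0,0,-1,-1],[0,0,0,0,0,-1,-1]]'
python3 -m jog '[[0,0,0,0,0,-1,-1],[0,0,0,0,0,-1,-1],[0,0,0,0,0,-1,-1],[0,0,0,0,0,-1,-1],[0,0,0,0,0,0,-1]]'
python3 - <<'E'
from h import *
import pickle
t=pickle.load(open("d0.pkl","rb"))["top"]; t["name"]="top"
P=lambda a,b,z:plane(t,(195+(a+.5)/6-.5,175+(b+.5)/6-.5),z)[:2]
HL,HR,LR,LL=P(68,130,.145),P(340,38,.145),P(463,408,.0188),P(205,497,.0188)
print(HL,HR,LR,LL,np.linalg.norm(HL-HR),np.linalg.norm(LL-LR),np.linalg.norm(HL-LL),.22*np.cos(np.radians(35)))
for a,b in((HR,HL),(LR,LL)): d=b-a; print(np.degrees(np.arctan2(d[1],d[0]))-90)
for a,b in((LL,HL),(LR,HR)): d=b-a; print(np.degrees(np.arctan2(d[1],d[0])))
E
```

```text
t: 4.45
tool_pos: [0.5582, -0.3309, 0.1563]
tool_rot: [-2.928, 1.138, 0.002]
contact_force: [0.6, 0.4, -1.6]
opening: 0.0247
grip_force: 59.2
t: 5.08
tool_pos: [0.5597, -0.332, 0.2791]
tool_rot: [2.927, -1.137, 0.008]
contact_force: [0.1, 0.3, -1.1]
opening: 0.0248
grip_force: 59.3
[0.62700674 0.13625203] [0.67662057 0.00117626] [ 0.50388729 -0.06118787] [0.45389112 0.0752341 ] 0.14389925079758675 0.14529477989855186 0.18355436559964067 0.1802134497435782
20.168468910229564
20.126967795046923
19.415983133006694
19.851759335306266
```

```bash
cat >> h.py <<'E'
def eyeR(yaw):
    return (R.from_euler("z",yaw,degrees=True)*R.from_euler("y",-35,degrees=True)).as_matrix()
def toolR(yaw):
    E=eyeR(yaw); return np.c_[E[:,0],-E[:,1],-E[:,2]]
def plan(pos,Rt):
    o=status.get_obs(); C=R.from_rotvec(o["tool_rot"]); D=C.inv()*R.from_matrix(Rt); rv=D.as_rotvec(); dp=np.array(pos)-o["tool_pos"]
    n=max(1,int(np.ceil(max(np.degrees(np.abs(rv).max())/4.9,np.linalg.norm(dp)/.029)))); print("n",n,"dp",np.round(dp,4))
    for i in range(n):
        Ci=C*R.from_rotvec(rv*i/n); print(np.round(np.r_[np.degrees(rv)/n/5,Ci.inv().apply(dp)/n/.03],2).tolist())
E
python3 - <<'E'
from h import *
eye=np.array([.534,.027,.113]); E=eyeR(20)
p=eye+E@[.12,-.11,.07]; print(p)
plan(p,toolR(20))
E
```

```text
[ 0.62626336 -0.05647844  0.23916982]
n 13 dp [ 0.0666  0.2755 -0.04  ]
[0.3, 0.48, -0.93, -0.35, -0.64, 0.1]
[0.3, 0.48, -0.93, -0.3, -0.66, 0.1]
[0.3, 0.48, -0.93, -0.25, -0.68, 0.11]
[0.3, 0.48, -0.93, -0.2, -0.7, 0.12]
[0.3, 0.48, -0.93, -0.15, -0.71, 0.13]
[0.3, 0.48, -0.93, -0.1, -0.71, 0.14]
[0.3, 0.48, -0.93, -0.05, -0.72, 0.16]
[0.3, 0.48, -0.93, 0.0, -0.71, 0.17]
[0.3, 0.48, -0.93, 0.05, -0.71, 0.19]
[0.3, 0.48, -0.93, 0.1, -0.69, 0.22]
[0.3, 0.48, -0.93, 0.15, -0.68, 0.24]
[0.3, 0.48, -0.93, 0.19, -0.66, 0.26]
[0.3, 0.48, -0.93, 0.23, -0.63, 0.29]
```

```bash
python3 -m jog '[[0.3,0.48,-0.93,-0.35,-0.64,0.1,-1],[0.3,0.48,-0.93,-0.3,-0.66,0.1,-1],[0.3,0.48,-0.93,-0.25,-0.68,0.11,-1],[0.3,0.48,-0.93,-0.2,-0.7,0.12,-1],[0.3,0.48,-0.93,-0.15,-0.71,0.13,-1]]' >/dev/null
python3 -m jog '[[0.3,0.48,-0.93,-0.1,-0.71,0.14,-1],[0.3,0.48,-0.93,-0.05,-0.72,0.16,-1],[0.3,0.48,-0.93,0,-0.71,0.17,-1],[0.3,0.48,-0.93,0.05,-0.71,0.19,-1],[0.3,0.48,-0.93,0.1,-0.69,0.22,-1]]' >/dev/null
python3 -m jog '[[0.3,0.48,-0.93,0.15,-0.68,0.24,-1],[0.3,0.48,-0.93,0.19,-0.66,0.26,-1],[0.3,0.48,-0.93,0.23,-0.63,0.29,-1],[0,0,0,0,0,0,-1],[0,0,0,0,0,0,-1]]'
python3 - <<'E'
from h import *
import pickle
w=grab("wrist","w2"); t=grab("top","t2"); s=grab("scene","s2"); pickle.dump((w,t,s,status.get_obs()),open("v2.pkl","wb"))
plan(np.array([.534,.027,.113])+eyeR(20)@[.12,-.11,.07],toolR(20))
E
```

```text
t: 6.95
tool_pos: [0.6245, -0.0558, 0.2362]
tool_rot: [-2.85, -0.5, -0.894]
contact_force: [0.4, -0.0, -0.9]
opening: 0.0248
grip_force: 59.2
n 1 dp [ 0.0011 -0.0003  0.0016]
[-0.08, -0.01, -0.04, 0.06, 0.02, -0.02]
```

View pics/w2.png

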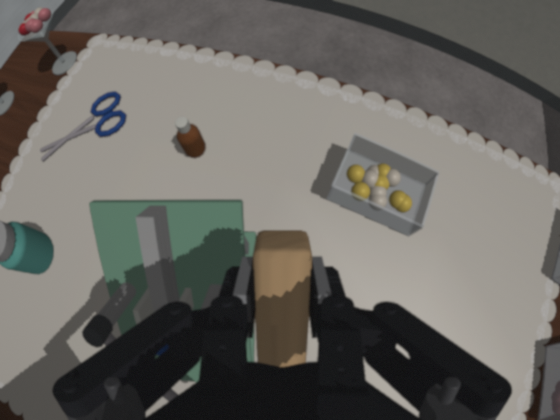

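The wrist view shows the board's high corners at (91,201) and (243,200), the rib's upper end at (152,207), and the held handle upright from (283,232) to (283,365). The gripper hides the eyelet.

Run:
```python
from h import *
import pickle
w,t2,s2,o=pickle.load(open("v2.pkl","rb")); d=pickle.load(open("d0.pkl","rb")); t=d["top"];t["name"]="top"; s=d["scene"]; s["name"]="scene"
def green(r): 
    h=cv2.cvtColor(r["img"],cv2.COLOR_RGB2HSV); return cv2.inRange(h,np.array((55,50,30)),np.array((95,255,255)))>0
m=green(w)
rows=[(c,np.where(m[190:215,c])[0][0]+189.5) for c in list(range(97,135))+list(range(175,236))]
a=np.polyfit(*np.array(rows).T,1)
L=np.polyfit(*np.array([(r,np.where(m[r,80:150])[0][0]+79.5) for r in range(206,260)]).T,1)
Rr=np.polyfit(*np.array([(r,np.where(m[r,200:247])[0][-1]+200.5) for r in range(206,228)]).T,1)
def X(e): # col=e0*row+e1,row=a0*col+a1
    row=(a[0]*e[1]+a[1])/(1-a[0]*e[0]); return np.array([e[0]*row+e[1],row])
HL,HR=X(L),X(Rr); print("HL,HR",HL,HR)
A,B=plane(w,HL,.145),plane(w,HR,.145); print(A,B,"width",np.linalg.norm(A-B)); v=A-B; print("yaw",np.degrees(np.arctan2(v[1],v[0]))-90)
# top: convex hull quad of green
mt=green(t).astype(np.uint8); mt[:,:200]=0;mt[:,285:]=0;mt[:175]=0;mt[262:]=0
pts=np.argwhere(mt)[:,::-1]; q=cv2.minEnclosingTriangle
h=cv2.convexHull(pts.astype(np.int32)); q=cv2.approxPolyDP(h,4,True)[:,0]; print("top quad",q.tolist())
for nm,pw,pt in(("HL",HL,(195+68/6-.4,175+130/6-.4)),("HR",HR,(195+340/6-.4,175+38/6-.4))): print(nm,tri((w,pw),(t,pt)))
# rib top edges in wrist
g=w["img"].astype(int); 
for r in (215,225,240): print(r,[ (c,g[r,c].tolist()) for c in range(132,178,2)])
im=np.hstack([cv2.resize(s2["img"][130:240,270:370,::-1],None,fx=4,fy=4,interpolation=2),cv2.resize(t2["img"][175:285,200:300,::-1],None,fx=4,fy=4,interpolation=2)]); cv2.imwrite("pics/c2.png",im)
```

```text
HL,HR [ 88.90412214 201.0055376 ] [241.5        200.32579516]
[0.62562308 0.13909046 0.145     ] [ 6.7586929e-01 -1.4651668e-04  1.4500000e-01] width 0.148025730543903
yaw 19.842906221450832
top quad [[271, 242], [229, 257], [206, 196], [251, 182]]
HL (array([0.62564581, 0.13530757, 0.14993855]), [np.float64(0.00033982535835469426), np.float64(0.00033982535835469605)])
HR (array([0.67813849, 0.00173815, 0.13716538]), [np.float64(0.00023012403003516986), np.float64(0.00023012403003515636)])
215 [(132, [89, 118, 102]), (134, [90, 118, 102]), (136, [91, 112, 100]), (138, [89, 97, 92]), (140, [87, 88, 87]), (142, [86, 87, 86]), (144, [87, 86, 86]), (146, [85, 85, 85]), (148, [86, 86, 86]), (150, [86, 85, 85]), (152, [86, 86, 85]), (154, [85, 84, 84]), (156, [83, 83, 83]), (158, [83, 83, 83]), (160, [84, 84, 83]), (162, [84, 83, 83]), (164, [83, 83, 83]), (166, [83, 91, 86]), (168, [89, 116, 100]), (170, [91, 120, 103]), (172, [89, 119, 102]), (174, [90, 119, 102]), (176, [89, 118, 101])]
225 [(132, [90, 119, 101]), (134, [90, 118, 101]), (136, [102, 120, 109]), (138, [123, 124, 123]), (1
[... 259 characters left out ...]
[83, 82, 82]), (164, [84, 83, 83]), (166, [82, 82, 82]), (168, [86, 103, 93]), (170, [91, 119, 103]), (172, [90, 119, 102]), (174, [90, 119, 102]), (176, [90, 119, 102])]
240 [(132, [90, 118, 101]), (134, [90, 118, 101]), (136, [89, 118, 101]), (138, [97, 119, 106]), (140, [121, 124, 121]), (142, [124, 124, 123]), (144, [125, 124, 123]), (146, [125, 124, 124]), (148, [125, 125, 124]), (150, [124, 124, 122]), (152, [126, 125, 124]), (154, [124, 123, 123]), (156, [108, 108, 108]), (158, [85, 86, 84]), (160, [83, 82, 82]), (162, [83, 83, 83]), (164, [82, 82, 81]), (166, [83, 83, 82]), (168, [82, 83, 82]), (170, [87, 104, 93]), (172, [89, 118, 102]), (174, [90, 119, 102]), (176, [90, 119, 102])]
```

View pics/c2.png

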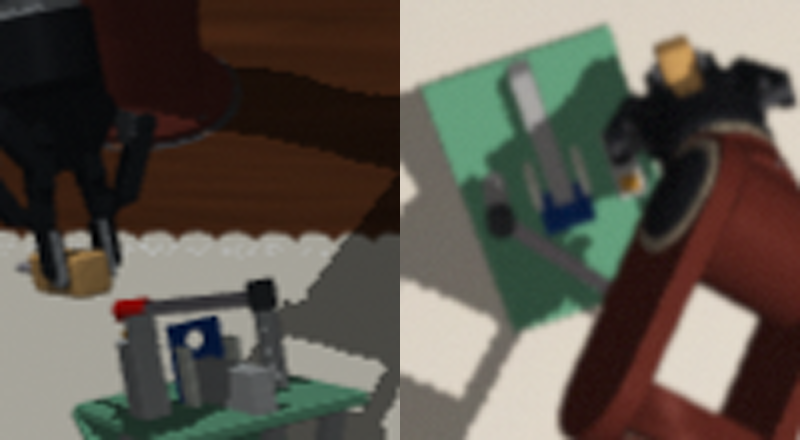

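Run:
```python
from h import *
import pickle
w,t2,s2,o=pickle.load(open("v2.pkl","rb"))
yaw=19.85; E=eyeR(yaw); eye=np.array([.5353,.0278,.1128])
# rib top centreline check
for row,c in((225,(136.5+154)/2),(240,(139+156.3)/2)):
    print("rib in eye",E.T@(planeg(w,(c,row),eye+E@[0,0,-.014],E[:,2])-eye))
for n,p in(("hole",[0,0,0]),("grip guess",None)):
    if p: print(n,"s2",proj(s2,eye+E@p),"t2",proj(t2,eye+E@p), "blue upper corners t2", proj(t2,eye+E@[0,.02,.02]),proj(t2,eye+E@[0,-.02,.02]))
T=R.from_rotvec(o["tool_rot"]).as_matrix(); tp=o["tool_pos"]
for px in((257,232),(309,232),(258,365),(306,365)):
    print(px,"tool",np.round(T.T@(planeg(w,px,tp+T@[0,0,-.020],T[:,2])-tp),4))
tip=tp+T@[-(.137+.033),0,.008-.014]; print("tip",tip,proj(s2,tip),proj(t2,tip))
print("tool angle err",need(tp,toolR(yaw))[1]*5)
h=cv2.cvtColor(s2["img"],cv2.COLOR_RGB2HSV); b=blobs(s2,(100,100,30),(130,255,255),(300,200,345,240)); print("blue s2",b[0][1], cv2.boundingRect(b[0][2]))
tb=blobs(t2,(100,100,30),(130,255,255),(215,190,270,250)); print("blue t2",[(x[0],x[1]) for x in tb])
```

```text
rib in eye [ 0.10783629  0.00108419 -0.014     ]
rib in eye [ 0.09480629  0.00101358 -0.014     ]
hole s2 [317.85622842 214.21181539] t2 [241.87525089 228.51166106] blue upper corners t2 [236.25929832 233.50363383] [248.913119   229.23521172]
(257, 232) tool [ 0.0289 -0.011  -0.02  ]
(309, 232) tool [ 0.0289  0.01   -0.02  ]
(258, 365) tool [-0.0465 -0.0133 -0.02  ]
(306, 365) tool [-0.0465  0.0116 -0.02  ]
tip [ 0.49091113 -0.10445955  0.14493061] [273.802003   196.27571525] [285.09003149 242.69643161]
tool angle err [-0.5  -0.05 -0.05]
blue s2 ((318.5, 214.99998474121094), (10.001923561096191, 12.355317115783691), 78.69007110595703) (312, 209, 14, 11)
blue t2 [(67.0, ((241.1500244140625, 226.4500274658203), (9.803059577941895, 12.649109840393066), 71.56504821777344))]
```

The rack pose agrees across views: the hole centre is within about 1.5 mm and the rib within 1 mm. I'll move above the pre-insertion point at z = +70, then lower.

Run:
```python
from h import *
eye=np.array([.5350,.0287,.1128]); plan(eye+eyeR(19.85)@[.189,0,.07],toolR(19.85))
```

```text
n 5 dp [0.0177 0.1238 0.041 ]
[-0.02, -0.0, -0.0, 0.48, -0.74, 0.01]
[-0.02, -0.0, -0.0, 0.48, -0.74, 0.01]
[-0.02, -0.0, -0.0, 0.48, -0.74, 0.0]
[-0.02, -0.0, -0.0, 0.48, -0.74, 0.0]
[-0.02, -0.0, -0.0, 0.48, -0.74, 0.0]
```

```bash
python3 -m jog '[[-0.02,0,0,0.48,-0.74,0.01,-1],[-0.02,0,0,0.48,-0.74,0.01,-1],[-0.02,0,0,0.48,-0.74,0,-1],[-0.02,0,0,0.48,-0.74,0,-1],[-0.02,0,0,0.48,-0.74,0,-1]]' >/dev/null
python3 -m jog '[[0,0,0,0,0,0.8,-1],[0,0,0,0,0,0.8,-1],[0,0,0,0,0,0.7,-1],[0,0,0,0,0,0,-1],[0,0,0,0,0,0,-1]]'
python3 - <<'E'
from h import *
import pickle
eye=np.array([.5350,.0287,.1128]); E=eyeR(19.85); o=status.get_obs()
print("tcp in eye",np.round(E.T@(o["tool_pos"]-eye),4)); plan(eye+E@[.189,0,-.006],toolR(19.85))
w=grab("wrist"); t=grab("top"); s=grab("scene"); pickle.dump((w,t,s,o),open("v3.pkl","wb"))
im=np.hstack([cv2.resize(s["img"][170:260,285:365,::-1],None,fx=5,fy=5,interpolation=2),cv2.resize(w["img"][170:420,120:342,::-1],(400,450))]); cv2.imwrite("pics/c3.png",im)
E
```

```text
t: 8.35
tool_pos: [0.6803, 0.082, 0.2233]
tool_rot: [-2.857, -0.499, -0.903]
contact_force: [0.4, 0.1, -1.0]
opening: 0.0246
grip_force: 59.3
tcp in eye [0.1902 0.0008 0.0017]
n 1 dp [ 0.0035  0.0004 -0.007 ]
[0.0, -0.02, -0.0, -0.04, 0.03, 0.26]
```

View pics/c3.png

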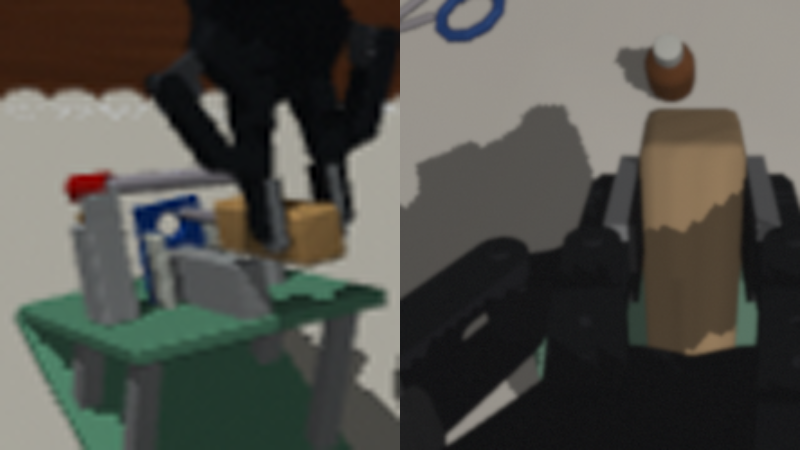

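The stick is lined up above the rib, with the rod tip at about (180,213) just above the hole at (165,222) in the left crop. I'll lower 7 mm and feed it in gently while watching the force.

```bash
python3 -m jog '[[0,0,0,-0.04,0.03,0.25,-1],[0,0,0,0,0,0,-1],[0,0,0,0,0,0,-1]]' | egrep "pos|contact"
python3 -m jog '[[0,0,0,-0.3,0,0,-1],[0,0,0,-0.3,0,0,-1],[0,0,0,0,0,0,-1]]'| egrep "pos|contact"
python3 - <<'E'
from h import *
import pickle
eye=np.array([.5350,.0287,.1128]); E=eyeR(19.85); o=status.get_obs()
print("tcp in eye",np.round(E.T@(o["tool_pos"]-eye),4),"F eye",E.T@o["contact_force"])
plan(eye+E@[.15,0,-.006],toolR(19.85))
s=grab("scene"); t=grab("top");pickle.dump((s,t,o),open("v4.pkl","wb"))
im=np.hstack([cv2.resize(s["img"][195:245,300:350,::-1],(400,400),interpolation=2),cv2.resize(t["img"][195:245,215:265,::-1],(400,400),interpolation=2)]); cv2.imwrite("pics/c4.png",im)
E
```

```text
tool_pos: [0.6834, 0.0826, 0.2153]
contact_force: [-0.7, -1.0, -0.9]
tool_pos: [0.6685, 0.0775, 0.2041]
contact_force: [-1.5, -0.5, -0.3]
tcp in eye [ 0.1688  0.0005 -0.0067] F eye [-1.44884629  0.04803006  0.65725257]
n 1 dp [-0.0147 -0.0059 -0.0102]
[-0.01, 0.01, -0.01, -0.63, 0.02, -0.02]
```

View pics/c4.png

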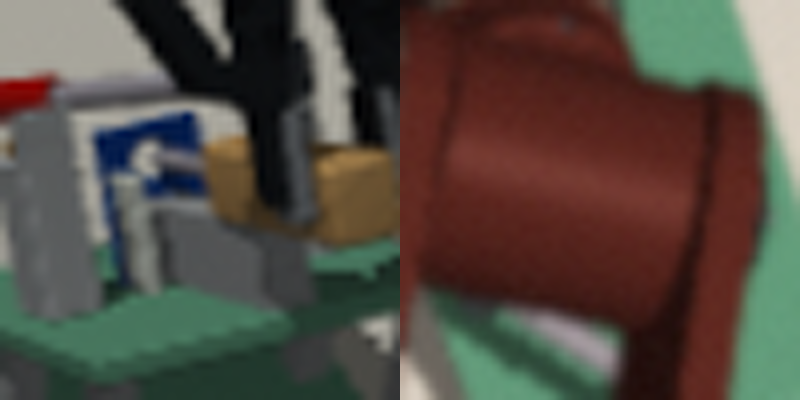

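The rod tip is at the mouth of the hole at about (155,158). I'll continue feeding.

```bash
python3 -m jog '[[0,0,0,-0.2,0.01,0,-1],[0,0,0,-0.2,0,0,-1],[0,0,0,0,0,0,-1]]' | egrep "pos|contact"
python3 -m jog '[[0,0,0,-0.2,0,0,-1],[0,0,0,-0.2,0,0,-1],[0,0,0,0,0,0,-1]]'| egrep "pos|contact"
python3 - <<'E'
from h import *
eye=np.array([.5350,.0287,.1128]); E=eyeR(19.85); o=status.get_obs()
print("tcp in eye",np.round(E.T@(o["tool_pos"]-eye),4),"F eye",E.T@o["contact_force"])
E
```

```text
tool_pos: [0.6599, 0.0739, 0.1978]
contact_force: [-0.6, -0.5, -0.8]
tool_pos: [0.6506, 0.0706, 0.1909]
contact_force: [-1.1, -0.7, -0.5]
tcp in eye [ 1.456e-01  1.000e-04 -6.600e-03] F eye [-1.37789299 -0.31721363  0.31349798]
```

No contact force with the tip about 20 mm past the plate, so the rod is in the hole. I'll slide it toward home.

```bash
python3 -m jog '[[0,0,0,-0.35,0,0,-1],[0,0,0,-0.35,0,0,-1],[0,0,0,-0.35,0,0,-1],[0,0,0,-0.35,0,0,-1],[0,0,0,0,0,0,-1]]' | egrep "pos|contact"
python3 -m jog '[[0,0,0,-0.2,0,0,-1],[0,0,0,-0.1,0,0,-1],[0,0,0,0,0,0,-1]]'| egrep "pos|contact"
python3 - <<'E'
from h import *
eye=np.array([.5350,.0287,.1128]); E=eyeR(19.85); o=status.get_obs()
print("tcp in eye",np.round(E.T@(o["tool_pos"]-eye),4),"F eye",E.T@o["contact_force"])
E
```

```text
tool_pos: [0.6178, 0.0587, 0.1665]
contact_force: [-6.3, -2.6, 2.6]
tool_pos: [0.6118, 0.0565, 0.162]
contact_force: [-3.3, -1.4, 2.4]
tcp in eye [ 0.0951  0.     -0.0065] F eye [-1.55876614 -0.14253853  4.04602017]
```

```bash
python3 -m jog '[[0,0,0,-0.1,0,-0.03,-1],[0,0,0,0,0,0,-1]]' | egrep "pos|contact"
python3 -m jog '[[0,0,0,-0.1,0,0,-1],[0,0,0,0,0,0,-1]]' | egrep "pos|contact"
python3 -m jog '[[0,0,0,-0.1,0,0,-1],[0,0,0,0,0,0,-1]]' | egrep "pos|contact"
python3 - <<'E'
from h import *
eye=np.array([.5350,.0287,.1128]); E=eyeR(19.85); o=status.get_obs()
print("tcp in eye",np.round(E.T@(o["tool_pos"]-eye),4),"F eye",E.T@o["contact_force"])
E
```

```text
tool_pos: [0.6088, 0.0556, 0.1606]
contact_force: [0.2, -0.1, -1.8]
tool_pos: [0.6084, 0.0551, 0.1615]
contact_force: [4.7, 3.0, 0.3]
tool_pos: [0.608, 0.0547, 0.1623]
contact_force: [10.0, 7.8, 1.1]
tcp in eye [ 0.0918 -0.0004 -0.0039] F eye [10.45623226  3.92873376 -6.02739099]
```

It is stopped hard against the eyelet, with TCP x = 0.092 = 59 + 33 mm as expected. I'll relax slightly, release, back out and look.

```bash
python3 -m jog '[[0,0,0,0.15,0,0.05,-1],[0,0,0,0,0,0,-1],[0,0,0,0,0,0,1],[0,0,0,0,0,0,1],[0,0,0,0,0,0,1]]' | egrep "pos|contact|open"
python3 -m jog '[[0,0,0,0,0,0,1],[0,0,0,0,0,0,1],[0,0,0,0,0,-1,1],[0,0,0,0,0,-1,1],[0,0,0,0,0,-1,1]]' | egrep "pos|contact|open"
python3 -m jog '[[0,0,0,0.5,0,-1,1],[0,0,0,1,0,-1,1],[0,0,0,1,0,0,1],[0,0,0,1,0,0,1],[0,0,0,0,0,0,1]]' | egrep "pos|^t"
python3 - <<'E'
from h import *
import pickle
w=grab("wrist"); s=grab("scene"); t=grab("top");o=status.get_obs();pickle.dump((w,s,t,o),open("v5.pkl","wb"))
im=np.hstack([cv2.resize(s["img"][190:250,295:355,::-1],(400,400),interpolation=2),cv2.resize(t["img"][175:265,195:285,::-1],(400,400),interpolation=2)]); cv2.imwrite("pics/c5.png",im)
E
```

```text
tool_pos: [0.6085, 0.0554, 0.1584]
contact_force: [0.4, -0.5, 0.2]
opening: 0.0777
tool_pos: [0.5596, 0.0377, 0.2334]
contact_force: [0.6, 0.2, 0.9]
opening: 0.0852
t: 13.72
tool_pos: [0.6097, 0.0556, 0.3439]
tool_rot: [-2.856, -0.502, -0.905]
```

View pics/c5.png

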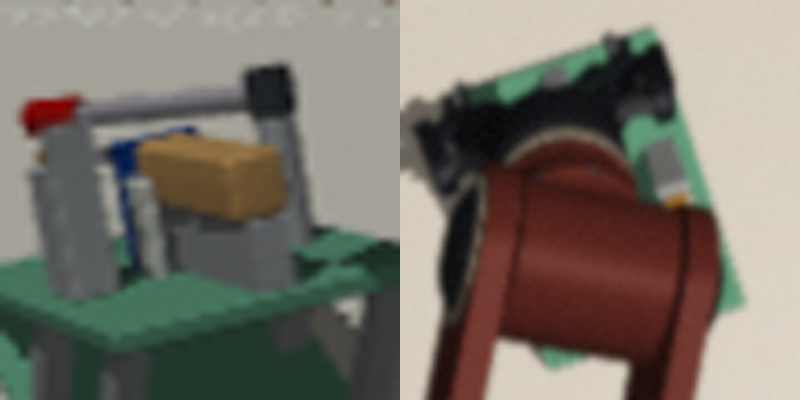

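The handle sits on the rib against the eyelet. The bar is still open, with the red sleeve at the left. Next I'll shut the fingers and go above a spot downhill of the sleeve.

Run:
```python
from h import *
import pickle
w,s,t,o=pickle.load(open("v5.pkl","rb"))
d=pickle.load(open("d0.pkl","rb"))["top"]; d["name"]="top"
eye=np.array([.5350,.0287,.1128]); E=eyeR(19.85)
b=blobs(s,(0,120,60),(8,255,255),(290,195,320,225)); b2=blobs(d,(0,120,60),(8,255,255),(215,220,280,270))
print(b[0][1],b2[0][1]); x,e=tri((s,b[0][1][0]),(d,b2[0][1][0])); y=E.T@(x-eye); print(y,e,"theta",np.arctan2(.026-y[0],.048-y[1]),np.hypot(.026-y[0],.048-y[1]))
y=E.T@(planeg(d,b2[0][1][0],eye+E@[0,0,.027],E[:,2])-eye); print(y,"theta",np.arctan2(.026-y[0],.048-y[1]))
plan(eye+E@[-.095,.003,.08],toolR(19.85))
```

```text
((301.5, 207.0), (4.0, 7.0), 90.0) ((256.6153869628906, 249.57691955566406), (8.320503234863281, 4.714951515197754), 33.6900634765625)
[-0.0731306  -0.02314739  0.02308858] [np.float64(0.0005226702302439245), np.float64(0.0005226702302439294)] theta 0.9482806896735431 0.12201978189393478
[-0.07075772 -0.02277028  0.027     ] theta 0.9392945258565473
n 11 dp [-0.1902 -0.0657 -0.2168]
[-0.0, 0.0, -0.0, -0.88, -0.01, 0.19]
[-0.0, 0.0, -0.0, -0.88, -0.01, 0.19]
[-0.0, 0.0, -0.0, -0.88, -0.01, 0.19]
[-0.0, 0.0, -0.0, -0.88, -0.01, 0.19]
[-0.0, 0.0, -0.0, -0.88, -0.01, 0.19]
[-0.0, 0.0, -0.0, -0.88, -0.01, 0.19]
[-0.0, 0.0, -0.0, -0.88, -0.01, 0.19]
[-0.0, 0.0, -0.0, -0.88, -0.01, 0.19]
[-0.0, 0.0, -0.0, -0.88, -0.01, 0.19]
[-0.0, 0.0, -0.0, -0.88, -0.01, 0.19]
[-0.0, 0.0, -0.0, -0.88, -0.01, 0.19]
```

```bash
python3 -m jog '[[0,0,0,-0.88,-0.01,0.1,-1],[0,0,0,-0.88,-0.01,0.1,-1],[0,0,0,-0.88,-0.01,0.1,-1],[0,0,0,-0.88,-0.01,0.1,-1],[0,0,0,-0.88,-0.01,0.1,-1]]' >/dev/null
python3 -m jog '[[0,0,0,-0.88,-0.01,0.1,-1],[0,0,0,-0.88,-0.01,0.1,-1],[0,0,0,-0.88,-0.01,0.1,-1],[0,0,0,-0.88,-0.01,0.4,-1],[0,0,0,-0.88,-0.01,0.4,-1]]'  |egrep "pos|cont|open"
python3 -m jog '[[0,0,0,-0.88,-0.01,0.4,-1],[0,0,0,0,0,0.1,-1],[0,0,0,0,0,0,-1]]' |egrep "pos|cont|open"
python3 - <<'E'
from h import *
eye=np.array([.5350,.0287,.1128]); E=eyeR(19.85); o=status.get_obs()
print("tcp in eye",np.round(E.T@(o["tool_pos"]-eye),4),o["q"])
plan(eye+E@[-.095,.003,.018],toolR(19.85))
E
```

```text
tool_pos: [0.4289, -0.006, 0.1491]
contact_force: [-0.0, 0.0, -0.4]
opening: 0.0001
tool_pos: [0.4182, -0.01, 0.1242]
contact_force: [-1.1, 0.4, 0.6]
opening: 0.0
tcp in eye [-0.0942  0.0032  0.0799] [-0.51057116 -0.90119647  2.56124088  0.50728668  1.1066509   0.57022435]
n 3 dp [ 0.0329  0.0116 -0.0512]
[-0.0, -0.01, -0.0, -0.01, 0.0, 0.69]
[-0.0, -0.01, -0.0, -0.01, 0.0, 0.69]
[-0.0, -0.01, -0.0, -0.01, 0.0, 0.69]
```

```bash
python3 -m jog '[[0,0,0,0,0,0.5,-1],[0,0,0,0,0,0,-1]]' |egrep "pos|cont|open"
python3 -c "
from h import *
print(status.get_obs()['q'])"
python3 -m jog '[[0,0,0,0,0,0.5,-1],[0,0,0,0,0,0.5,-1],[0,0,0,0,0,0.5,-1],[0,0,0,0,0,0,-1]]' |egrep "pos|cont|open"
python3 - <<'E'
from h import *
eye=np.array([.5350,.0287,.1128]); E=eyeR(19.85); o=status.get_obs()
p=E.T@(o["tool_pos"]-eye); print("tcp in eye",np.round(p,4),o["q"])
# arc path: finger support + sleeve
prev=p[:2]
for th in (.9,.8,.7,.6,.5,.4,.3,.2,.15,.1,.05):
    sn,c=np.sin(th),np.cos(th); off=9+11*c+14.5*sn
    q=np.array([26-124*sn-off*c,48-124*c+off*sn])/1000; d=(q-prev)/.03; print(th,np.round(q,4),"row x,y",np.round(d[0],2),np.round(-d[1],2)); prev=q
E
```

```text
tool_pos: [0.4263, -0.0066, 0.1119]
contact_force: [-0.3, -0.3, -0.3]
opening: -0.0003
[-0.48537574 -0.83971785  2.5538394   0.51261271  1.04947896  0.56419605]
tool_pos: [0.4503, 0.0022, 0.0746]
contact_force: [0.2, -0.4, -0.1]
opening: 0.0003
tcp in eye [-0.0945  0.0039  0.0196] [-0.42050092 -0.65016584  2.5246823   0.54486502  0.87975895  0.53302263]
0.9 [-0.088  -0.0078] row x,y 0.22 0.39
0.8 [-0.0818 -0.019 ] row x,y 0.21 0.37
0.7 [-0.0743 -0.0296] row x,y 0.25 0.35
0.6 [-0.0657 -0.0395] row x,y 0.29 0.33
0.5 [-0.0559 -0.0485] row x,y 0.33 0.3
0.4 [-0.0451 -0.0566] row x,y 0.36 0.27
0.3 [-0.0334 -0.0634] row x,y 0.39 0.23
0.2 [-0.0208 -0.069 ] row x,y 0.42 0.19
0.15 [-0.0143 -0.0713] row x,y 0.22 0.08
0.1 [-0.0077 -0.0732] row x,y 0.22 0.06
0.05 [-0.0009 -0.0748] row x,y 0.23 0.05
```

```bash
python3 -m jog '[[0,0,0,0.22,0.39,0.05,-1],[0,0,0,0.21,0.37,0,-1],[0,0,0,0.25,0.35,0,-1],[0,0,0,0.29,0.33,0,-1],[0,0,0,0,0,0,-1]]' |egrep "pos|cont"
python3 -m jog '[[0,0,0,0.33,0.3,0,-1],[0,0,0,0.36,0.27,0,-1],[0,0,0,0.39,0.23,0,-1],[0,0,0,0,0,0,-1]]' |egrep "pos|cont"
python3 - <<'E'
from h import *
eye=np.array([.5350,.0287,.1128]); E=eyeR(19.85); o=status.get_obs()
print("tcp in eye",np.round(E.T@(o["tool_pos"]-eye),4),E.T@o["contact_force"])
s=grab("scene"); t=grab("top")
im=np.hstack([cv2.resize(s["img"][190:250,285:345,::-1],(400,400),interpolation=2),cv2.resize(t["img"][185:265,205:285,::-1],(400,400),interpolation=2)]); cv2.imwrite("pics/c6.png",im)
E
```

```text
tool_pos: [0.4893, -0.0314, 0.0913]
contact_force: [-0.9, -0.1, -0.0]
tool_pos: [0.5227, -0.0446, 0.1101]
contact_force: [0.3, 0.5, -0.4]
tcp in eye [-0.0314 -0.0648  0.0187] [ 0.17026133  0.32338331 -0.59651414]
```

View pics/c6.png

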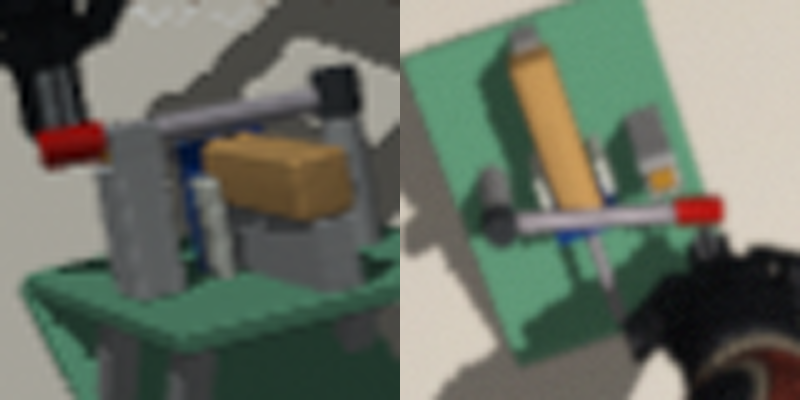

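The bar has followed and now stands about 0.3 rad open. The handle is home with its rod through the eyelet, and the finger is behind the red sleeve. Now I'll push past the roller.

```bash
python3 -m jog '[[0,0,0,0.42,0.19,0,-1],[0,0,0,0.22,0.08,0,-1],[0,0,0,0.22,0.06,0,-1],[0,0,0,0,0,0,-1]]' |egrep "pos|cont"
python3 -m jog '[[0,0,0,0.23,0.05,0,-1],[0,0,0,0.15,0,0,-1],[0,0,0,0,0,0,-1]]' |egrep "pos|cont"
python3 - <<'E'
from h import *
eye=np.array([.5350,.0287,.1128]); E=eyeR(19.85); o=status.get_obs()
print("tcp in eye",np.round(E.T@(o["tool_pos"]-eye),4),E.T@o["contact_force"])
E
```

```text
tool_pos: [0.5456, -0.0466, 0.1247]
contact_force: [-0.6, 0.3, 0.4]
tool_pos: [0.5542, -0.0445, 0.1305]
contact_force: [-0.5, -1.1, -0.6]
tcp in eye [ 0.0046 -0.0754  0.0184] [-1.08717678 -0.89608951  0.00899636]
```

```bash
python3 -m jog '[[0,0,0,-0.5,0.1,0,-1],[0,0,0,-1,0.2,-0.5,-1],[0,0,0,-1,0,-1,-1],[0,0,0,0,0,-1,-1],[0,0,0,0,0,-1,-1]]' |egrep "pos|cont"
python3 -m jog '[[0,0,0,0,0.5,-1,-1],[0,0,0,0,0.5,-1,-1],[0,0,0,0,0,0,-1],[0,0,0,0,0,0,-1]]' |egrep "^t|pos|cont"
python3 - <<'E'
from h import *
eye=np.array([.5350,.0287,.1128]); E=eyeR(19.85)
s=grab("scene"); t=grab("top")
im=np.hstack([cv2.resize(s["img"][190:250,285:345,::-1],(400,400),interpolation=2),cv2.resize(t["img"][185:265,205:285,::-1],(400,400),interpolation=2)]); cv2.imwrite("pics/c7.png",im)
b=blobs(s,(0,120,60),(8,255,255),(280,180,330,225)); b2=blobs(t,(0,120,60),(8,255,255),(235,200,280,250))
x,e=tri((s,b[0][1][0]),(t,b2[0][1][0])); y=E.T@(x-eye); print(b[0][1],b2[0][1],y,e,"theta",np.arctan2(.026-y[0],.048-y[1]))
E
```

```text
tool_pos: [0.4409, -0.0945, 0.1723]
contact_force: [0.0, -0.6, 0.1]
t: 19.48
tool_pos: [0.4198, -0.1337, 0.2205]
tool_rot: [-2.856, -0.499, -0.9]
contact_force: [0.5, -0.1, 0.3]
((296.2413635253906, 212.1034393310547), (4.828078746795654, 9.284767150878906), 68.19859313964844) ((262.70001220703125, 216.9000244140625), (4.919349670410156, 9.391485214233398), 63.43495178222656) [ 0.02581586 -0.07280278  0.02385595] [np.float64(0.0009321490052838527), np.float64(0.0009321490052838312)] theta 0.0015243023699298632
```

View pics/c7.png

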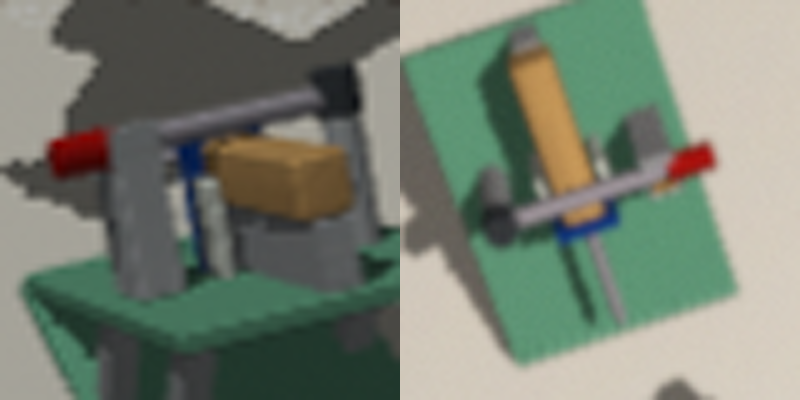

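The bar lies across the handle at a measured angle of 0.002 rad. The stick is home and the arm is clear of everything, so I'm handing in.

```bash
python3 -c "
from station import finish_job
print(finish_job())"
```

```text
the job is handed in; nothing more can be done
None
```

The stick is home in the tool rest with its rod through the eyelet, and the keeper bar is shut (measured at about 0.002 rad). I handed the job in at about 19.6 s with the arm clear; the hand-in gave no verdict, and I did not re-measure the jar, oil bottle or petal box, though no move went near them.

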